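# Put the plan board up on its folding stand

## Robot

A 7-joint arm with a two-finger parallel gripper is mounted at the origin on a cart in front of the work surface, level with it; the furniture and walls round the work are solid. World frame = base frame: x ahead of the robot, y to its left, z up, the work surface at z = 0. Lengths are in m, angles in rad, forces in N, time in s.
With the tool pointing down it reaches from about 0.4 to 0.875 m from the base axis. Payload 19.3 kg.
Tool frame: the origin (TCP) lies between the finger pads; the fingertips stand 17 mm ahead of it and the grasp point (between the pads) lies 2 mm behind it; z points along the fingers, y is the line along which they close (so a half turn about z gives the same grasp; the last joint's range is limited). The gripper opens to 85 mm and grips with 20 to 120 N. Pads are 22 mm wide; open, the fingers measure 114 mm over their backs; the gripper's body (76 mm by 85 mm) begins 54 mm behind the grasp point. The pads swing forward as they close: fully open they stand 13 mm farther back than shut.
Start: joints at [1.082, 0.521, -0.036, 1.599, 0.021, 1.021, -0.113], TCP at [0.254, -0.571, 0.228] pointing down, gripper open.
Joint ranges: [-2.91, 2.91], [-0.3, 2.13], [-1.5, 1.42], [0.17, 2.43], [-1.26, 4.41], [0.16, 1.93], [-2.52, 2.52]. Speed limits (rad/s): [1.89, 1.89, 2.39, 2.39, 3.01, 3.01, 3.01].

## Interface

Orientations are given as [roll, pitch, yaw] about the fixed x, y, z axes, in that order (R = Rz(yaw) Ry(pitch) Rx(roll)).
In Python, from workcell import bot gives the robot as it stands.
- The arm moves only by the shell command python3 -m inch 'ROWS' [FORCE]. ROWS is JSON, a list of rows, each a list of 7 numbers: the shift along the tool's x, y, z in units of 200 mm (1.0 is 200 mm), then the turn, a rotation vector about the tool's x, y, z in units of 90 degrees (1.0 is 90 degrees), then the opening, from 0 (shut) to 1 (fully open). In form: [[x, y, z, rx, ry, rz, grip], ...]. A call has 1 to 20 rows; each row is the pose to reach, as a shift and turn from the pose commanded when the call began, along the tool's axes at that moment; what a row does not reach only later rows make up. A row lasts 1/8 s, in which the tool goes at most 62.5 mm and 10.7 degrees, less where a joint would pass 70% of its speed; a pose out of reach is approached as far as the arm can. A call with a number of a shift or a turn outside -1 to 1 is refused whole. A call with a gripper value outside its range is refused whole. The fingers move at their own pace and stop on an object; FORCE is the grip in N (left out, the last holds). Time passes only in rows, so rows that repeat a pose let the fingers close. It gives the time, the measured TCP pose, the force, the opening and the grip force at its end, in the units of the state.
- bot.observe(): the state, without advancing time (a new reading comes with each control period).
- bot.grab_frame(name): name is "side" or "top" or "wrist"; returns a dict with "img" (384x512x3 uint8, red, green, blue), "z_map" (384x512 float32, m along the optical axis (not along the pixel's ray), 0 where there is no reading), "vfov" (degrees; the focal length in pixels is half the picture's height over the tangent of half this angle, whatever the lens; pixels are square), "cx", "cy" (the principal point, pixels), "distortion" ([k1, k2, p1, p2, k3] as OpenCV has them; the pictures are not rectified), "rvec" (rotation vector, rad) and "tvec" (3), from world to camera coordinates, as OpenCV has them. Camera axes: x right, y down, z forward; pixel columns grow to the right and rows downward; lengths in m; the calibration is good to about 2 mm. A picture is of the moment at which its call begins.
- bot.job_done(): hands the job in; it is judged then, once.
The state is a dict: "clock": time; "qpos": joint angles; "qd": joint speeds; "joint_efforts": joint torques, N m; "position": TCP position; "tool_rot": TCP orientation; "force": force on the tool from outside, world axes, zero at the start; "moment": the same for the moment, N m; "grip_width": finger opening in m; "finger_force": force on a finger pad.
Only numpy, scipy, OpenCV 4.12 (cv2) and the standard library are available. Lean on these libraries where they do the work, as an engineer would, in place of code of your own. Each camera call takes 0.05 s, during which the arm holds its last target. There are 200 camera calls.

## Task

Fold up both hinged back leaves of the small wooden stand until they stop. Then tip the board up about its far edge, without lifting that edge off the stand, so that it leaves its two prop posts and stays leaning back against both leaves, its foot square in the stand's groove. Leave the other things on the worktop where they are.

Things in the scene. Friction and masses are not known exactly. Their poses are not given: they have to be found in the camera images.
- stand: Fixed wooden stand: base 124 x 190 mm (x = -102 to +22 mm), top at z = 12 mm. Origin at worktop height, mid-width, below the front face of the rear strip (8 mm thick, 8 mm high). x away from the robot towards the leaves, y left, z up. Leaves: plates 60 mm wide, 6 mm thick, 90 mm from hinge to free end, at y = +45 and -45 mm; hinge lines along y at x = +14, z = 16 mm.
- stand_groove (a point): Middle of the foot groove's floor: 12 mm above the worktop, at x = -12 mm of the stand. The groove is 24 mm wide in x, between the rear strip and a low front lip (6 mm thick, 5 mm high).
- post_left (a point): Round top of the left prop post (10 mm diameter, 63 mm high, at x = -72, y = +65 mm of the stand). Between the two posts it is free.
- post_right (a point): Round top of the right prop post, at y = -65 mm, otherwise the same.
- leaf_left_tip (a point): Middle of the left leaf's free end, 90 mm from its hinge.
- leaf_right_tip (a point): Middle of the right leaf's free end.
- leaf_left (a joint): Angle of the left leaf (rad): 0 = flat, pointing away from the robot (stand's +x); grows as its free end rises towards the robot; stop at 1.222 (70 degrees, still leaning away). The stiff hinge stays where it is left (2 to 3 N at the free end). Starts partly raised.
- leaf_right (a joint): The same for the right leaf.
- board: Loose plywood board, 130 mm (its x) by 170 mm (its y) by 6 mm, about 0.18 kg, with a sheet of white paper on its underside. Origin in the middle of the underside, z out of the upper face, x towards its far (foot) edge. Starts sloping at 38 degrees: far edge in the groove against the rear strip, near edge raised towards the robot, overhanging the two posts it lies on.
- board_foot (a point): Middle of the lower far edge of the board (underside), 65 mm from its origin.
- board_edge (a point): Middle of the near, raised edge of the board (underside), 65 mm from its origin.
- blue_mug: Bystander: blue mug, 90 mm wide, 92 mm high, on the left in front. Origin under its centre.
- red_jar: Bystander: small paint jar with red cap, 30 mm wide, 39 mm high, left of the stand. Origin under its centre.
- glue_bottle: Bystander: white glue bottle, 35 mm wide, 84 mm high, right of the stand. Origin under its centre.
- parts_case: Bystander: flat clear case, 62 x 87 x 26 mm, in front of the stand. Origin under its centre.
- toothpick_tin: Bystander: tin of toothpicks, 42 mm wide, 66 mm high, right of the stand. Origin under its centre.

How it is judged:
On the way:
1. both leaves are folded up to their stops, while the board still lies on its posts (value of joint each of leaf_left, leaf_right above 1.1 rad and angle between board's own z axis and vertical below 0.9 rad), for 0.2 s.
At the end, for the whole second after the job is handed in: Both leaves stand within 0.14 rad of their stops; the board is at rest, leaning back 9 to 31 degrees past upright, its foot edge in the groove (x -28 to +6 mm, y within 30 mm of the middle, under 22 mm above the worktop) and square to the stand within 0.14 rad (value of joint each of leaf_left, leaf_right above 1.08 rad and angle between board's own z axis and vertical between 1.72 and 2.12 rad and angle between the y axis of board and the y axis of stand, either way round below 0.14 rad and x of board_foot in the frame of stand between -0.028 and 0.006 m and y of board_foot in the frame of stand between -0.03 and 0.03 m and z of board_foot in the frame of stand below 0.022 m and linear speed of board below 0.02 m/s and angular speed of board below 0.1 rad/s); the robot touches nothing.
It fails at once if the board's far edge is lifted off the stand (more than 45 mm above the worktop) (z of board_foot in the frame of stand above 0.045 m).
It fails at once if a bystander is moved by more than 30 mm (distance of any of blue_mug, red_jar, glue_bottle, parts_case, toothpick_tin from where it was at the start of the episode above 0.03 m).
It also fails if it takes over 59 s, if anything falls off the work surface, if the arm or the gripper's body presses on something with over 40 N, if the wrist force passes 120 N, or if a joint passes its speed limit or range.

## Working session

There is one attempt and no reset: what is moved stays moved. The work goes in short steps, Python scripts to look and compute and a shell command to move; the robot and the scene stay as the last step left them, time stands still between calls to the robot, and variables do not carry over. Pictures are saved under pics/ and viewed, at most 10 in all, crops included, and the job is handed in when it is done.

```bash
mkdir -p pics; ls
cat > h.py <<'E'
import numpy as np,cv2
from workcell import bot
from scipy.spatial.transform import Rotation as R
def cam(n):
    f=bot.grab_frame(n);h=f['img'].shape[0]
    F=h/2/np.tan(np.radians(f['vfov'])/2)
    f['K']=np.array([[F,0,f['cx']],[0,F,f['cy']],[0,0,1.]]);f['D']=np.array(f['distortion'],float)
    f['Rm']=cv2.Rodrigues(np.array(f['rvec'],float))[0];f['t']=np.array(f['tvec'],float).ravel();return f
def rays(f,uv):
    n=cv2.undistortPoints(np.array(uv,float).reshape(-1,1,2),f['K'],f['D']).reshape(-1,2)
    return np.c_[n,np.ones(len(n))]
def depthpts(f,uv):
    uv=np.array(uv);z=f['z_map'][uv[:,1].astype(int),uv[:,0].astype(int)]
    return (rays(f,uv)*z[:,None]-f['t'])@f['Rm']
def plane(f,uv,z):
    d=rays(f,uv)@f['Rm'];c=-f['Rm'].T@f['t'];return c+d*((z-c[2])/d[:,2])[:,None]
def proj(f,P):
    return cv2.projectPoints(np.array(P,float).reshape(-1,1,3),np.array(f['rvec'],float),f['t'],f['K'],f['D'])[0].reshape(-1,2)
def save(f,name): cv2.imwrite('pics/'+name+'.png',f['img'][:,:,::-1])
E
python3 - <<'E'
from h import *
s=bot.observe();print(s['clock'],s['position'],s['tool_rot'],s['force'])
for n in('side','top'):
    f=cam(n);save(f,n+'0');print(n,f['vfov'],-f['Rm'].T@f['t'],f['Rm'][2],(f['z_map']>0).mean())
    np.savez(n+'0.npz',img=f['img'],z=f['z_map'])
a=[cv2.imread(f'pics/{n}0.png') for n in('side','top')]
E
```

```text
pics
0.0 [ 0.25402636 -0.57069212  0.22704594] [-3.14048815e+00  4.47193684e-05  4.18794523e-01] [-0.08474072 -0.55411776 -1.05802729]
side 49.3207759403175 [-0.01571476  0.16442509  0.85386317] [ 0.57799319 -0.10935001 -0.80868192] 0.9960276285807291
top 57.64143297476327 [0.37938981 0.04253233 0.91762455] [ 0.17157489 -0.01299391 -0.98508539] 0.9958699544270834
```

View pics/side0.png

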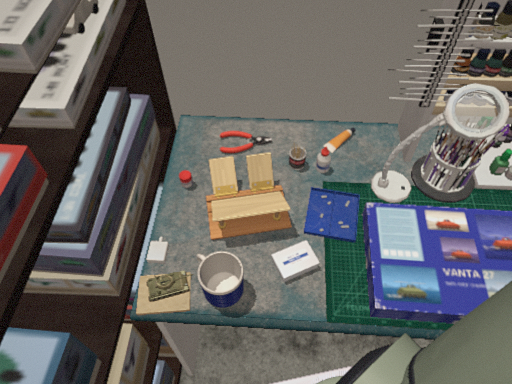

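View pics/top0.png

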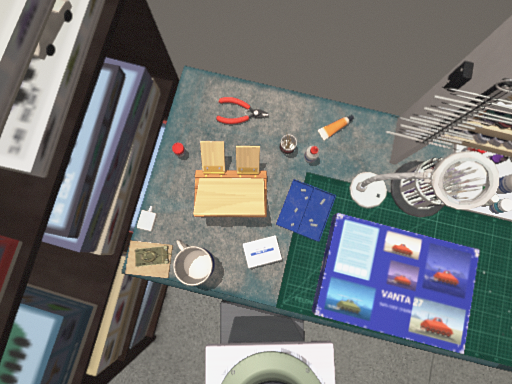

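Both views show the stand in the middle left: board at about (230,195) in top view, leaves at (212,157) and (247,160), mug (193,265), case (262,252), jar (178,149), tin (288,144), bottle (312,154). Now measure with depth.

```bash
cat > meas.py <<'E'
from h import *
f=cam('top')
hsv=cv2.cvtColor(f['img'],cv2.COLOR_RGB2HSV)
m=cv2.inRange(hsv,(8,50,90),(32,255,255)); m[:, :190]=0;m[:,275:]=0;m[:135]=0;m[222:]=0
m=cv2.inRange(hsv,(8,50,90),(32,255,255)); roi=np.zeros_like(m);roi[132:224,188:275]=255;m&=roi
v,u=np.nonzero(m);P=depthpts(f,np.c_[u,v])
def fit(Q):
    c=np.median(Q,0)
    for _ in range(8):
        k=np.abs((Q-c)@np.linalg.svd(Q-c,full_matrices=False)[2][2])<.004
        Q=Q[k] if k.sum()>20 else Q;c=Q.mean(0)
    n=np.linalg.svd(Q-c,full_matrices=False)[2][2];return Q,c,n*np.sign(n[2])
for nm,s in dict(board=(v>178)&(v<216),ll=(v<168)&(u<228),lr=(v<170)&(u>232)).items():
    Q,c,n=fit(P[s]);r=cv2.minAreaRect(np.ascontiguousarray(np.c_[u,v][s].astype(np.float32)))
    print(nm,len(Q),c.round(4),n.round(3),np.degrees(np.arccos(n[2])).round(1),'min',Q.min(0).round(3),'max',Q.max(0).round(3),cv2.boxPoints(r).round().tolist())
cx=f['img'][128:226,185:278];cv2.imwrite('pics/crop0.png',cv2.resize(cx[:,:,::-1],None,fx=6,fy=6,interpolation=cv2.INTER_CUBIC))
for nm,b in dict(jar=(178,149),tin=(288,144),bottle=(312,153),mug=(193,265),case=(262,252)).items(): print(nm,depthpts(f,[b]).round(3))
E
python3 meas.py
```

```text
board 270 [0.5123 0.0913 0.0625] [ 0.643 -0.017  0.766] 40.0 min [0.507 0.008 0.055] max [0.518 0.174 0.069] [[193.0, 179.0], [266.0, 179.0], [266.0, 215.0], [193.0, 215.0]]
ll 89 [0.6267 0.1345 0.0548] [-0.684  0.126  0.718] 44.1 min [0.598 0.124 0.028] max [0.655 0.145 0.079] [[200.0, 141.0], [224.0, 141.0], [224.0, 167.0], [200.0, 167.0]]
lr 96 [0.6143 0.045  0.0628] [-0.889  0.122  0.441] 63.8 min [0.599 0.015 0.041] max [0.63  0.073 0.088] [[236.0, 145.0], [259.0, 145.0], [259.0, 169.0], [236.0, 169.0]]
jar [[0.647 0.226 0.037]]
tin [[ 0.647 -0.059  0.065]]
bottle [[ 0.623 -0.12   0.062]]
mug [[0.348 0.189 0.004]]
case [[0.378 0.012 0.026]]
```

View pics/crop0.png

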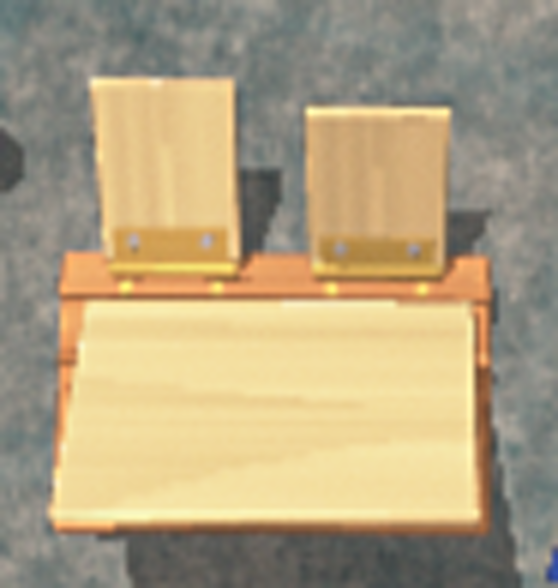

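The crop shows board corners (84,302),(474,300),(482,522),(52,520), leaf ends (92–236,80) and (305–450,109), hinges at (174,262) and (379,267), stand's rear edge (64,252)–(490,257), all in 6x crop pixels.

Run:
```python
from h import *
f=cam('top')
def c(a): return np.array(a,float)/6+[185,128]-0.42
H=plane(f,c([(174,262),(379,267)]),.016);B=plane(f,c([(64,252),(490,257)]),.012)
print('hinge',H.round(4),'rear',B.round(4))
for q in(H,B):
    d=q[0]-q[1];print('yaw',np.arctan2(-d[0],d[1]),np.linalg.norm(d),q.mean(0).round(4))
print('boardfar z~16',plane(f,c([(84,302),(474,300)]),.019).round(4))
z=.016+.13*np.sin(np.radians(38))+.0
print('boardnear',z,plane(f,c([(52,520),(482,522)]),z).round(4))
for nm,(u,v) in dict(L=(164,80),R=(378,109)).items():
    for a in np.radians([30,35,40,45,50,55,60]):
        print(nm,np.degrees(a).round(),(plane(f,c([(u,v)]),.016+.09*np.sin(a))[0]-H['LR'.index(nm)])[:2].round(4),(.09*np.cos(a)).round(4))
s=cam('side');hs=cv2.cvtColor(s['img'],cv2.COLOR_RGB2HSV)
cv2.imwrite('pics/crop1.png',cv2.resize(s['img'][145:245,195:300,::-1],None,fx=5,fy=5,interpolation=cv2.INTER_CUBIC))
```

```text
hinge [[0.5906 0.1352 0.016 ]
 [0.5867 0.0448 0.016 ]] rear [[ 0.597   0.1843  0.012 ]
 [ 0.5913 -0.0045  0.012 ]]
yaw -0.043085952217573685 0.09044295358542827 [0.5887 0.09   0.016 ]
yaw -0.03009274874164721 0.18889757190639755 [0.5941 0.0899 0.012 ]
boardfar z~16 [[0.5727 0.1743 0.019 ]
 [0.5704 0.0034 0.019 ]]
boardnear 0.09603599179233559 [[0.4687 0.175  0.096 ]
 [0.4647 0.0059 0.096 ]]
L 30.0 [ 0.069  -0.0004] 0.0779
L 35.0 [ 0.0668 -0.0011] 0.0737
L 40.0 [ 0.0648 -0.0018] 0.0689
L 45.0 [ 0.0629 -0.0024] 0.0636
L 50.0 [ 0.0611 -0.003 ] 0.0579
L 55.0 [ 0.0596 -0.0035] 0.0516
L 60.0 [ 0.0582 -0.0039] 0.045
R 30.0 [ 0.0585 -0.0009] 0.0779
R 35.0 [ 0.0564 -0.0009] 0.0737
R 40.0 [ 0.0545 -0.0009] 0.0689
R 45.0 [ 0.0527 -0.0009] 0.0636
R 50.0 [ 0.051  -0.0009] 0.0579
R 55.0 [ 0.0495 -0.0009] 0.0516
R 60.0 [ 0.0482 -0.0009] 0.045
```

View pics/crop1.png

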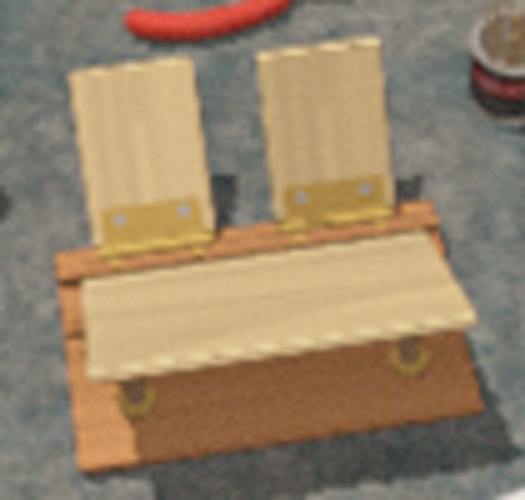

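```bash
cat > go.py <<'E'
import sys
from h import *
# usage: go.py x y z roll pitch yaw -> row in tool axes/units
a=[float(x) for x in sys.argv[1:]];s=bot.observe()
R0=R.from_euler('xyz',s['tool_rot'])
for i in range(0,len(a),6):
    p=a[i:i+6];d=R0.inv().apply(np.array(p[:3])-s['position'])/.2
    r=(R0.inv()*R.from_euler('xyz',p[3:])).as_rotvec()/(np.pi/2)
    print(np.r_[d,r].round(3).tolist())
E
python3 - <<'E'
from h import *
f=cam('top')
for uv in[(470,165),(440,160),(370,190),(400,130),(330,300),(160,210),(175,150),(130,100),(240,115),(420,190)]:print(uv,depthpts(f,[uv]).round(3))
E
python3 go.py .36 -.42 .27 3.1416 0 -.035 .42 -.2 .27 3.1416 0 -.035 .6 .0 .27 3.1416 0 -.035
```

```text
(470, 165) [[ 0.532 -0.377  0.283]]
(440, 160) [[ 0.547 -0.33   0.267]]
(370, 190) [[ 0.533 -0.277  0.014]]
(400, 130) [[ 0.686 -0.358  0.048]]
(330, 300) [[ 0.261 -0.146  0.057]]
(160, 210) [[ 0.492  0.279 -0.001]]
(175, 150) [[0.644 0.233 0.039]]
(130, 100) [[0.725 0.31  0.169]]
(240, 115) [[ 0.753  0.064 -0.001]]
(420, 190) [[ 0.514 -0.363  0.11 ]]
[0.791, -0.474, -0.213, -0.0, 0.0, 0.289]
[1.512, -1.357, -0.213, -0.0, 0.0, 0.289]
[2.741, -1.905, -0.212, -0.0, 0.0, 0.289]
```

```bash
python3 go.py .30 -.39 .27 3.1416 0 -.035
```

```text
[0.577, -0.733, -0.213, -0.0, 0.0, 0.289]
```

```bash
python3 -m inch '[[0.29,-0.37,-0.21,0,0,0.15,1],[0.58,-0.73,-0.21,0,0,0.289,1],[0.58,-0.73,-0.21,0,0,0.289,1],[0.58,-0.73,-0.21,0,0,0.289,1],[0.58,-0.73,-0.21,0,0,0.289,1],[0.58,-0.73,-0.21,0,0,0.289,1]]'; python3 go.py .37 -.2 .27 3.1416 0 -.035  .45 -.06 .27 3.1416 0 -.035
```

```text
clock: 1.05
position: [0.3002, -0.3914, 0.2693]
tool_rot: [3.142, 0.0, -0.036]
force: [0.4, -0.2, -0.9]
grip_width: 0.085
finger_force: 0.0
[0.314, -0.969, -0.003, 0.0, 0.0, -0.001]
[0.688, -1.683, -0.004, 0.0, 0.0, -0.001]
```

```bash
python3 -m inch '[[0.31,-0.97,0,0,0,0,1],[0.31,-0.97,0,0,0,0,1],[0.31,-0.97,0,0,0,0,1],[0.31,-0.97,0,0,0,0,1]]' && python3 -m inch '[[0.8,-0.8,0,0,0,0,1],[0.8,-0.8,0,0,0,0,1],[0.8,-0.8,0,0,0,0,1],[0.8,-0.8,0,0,0,0,1],[0.8,-0.8,0,0,0,0,1]]'; python3 go.py .715 .09 .27 3.1416 0 -.035
```

```text
clock: 1.55
position: [0.3705, -0.1966, 0.2695]
tool_rot: [-3.141, -0.0, -0.032]
force: [-0.1, -0.8, 0.3]
grip_width: 0.0856
finger_force: 0.0
clock: 2.17
position: [0.5367, -0.0431, 0.2685]
tool_rot: [-3.14, 0.001, -0.033]
force: [-0.4, 0.1, -0.7]
grip_width: 0.0855
finger_force: 0.0
[0.869, -0.695, -0.007, -0.001, 0.001, 0.001]
```

```bash
python3 -m inch '[[0.87,-0.7,0,0,0,0,1],[0.87,-0.7,0,0,0,0,1],[0.87,-0.7,0,0,0,0,1],[0.87,-0.7,0,0,0,0,1],[0.87,-0.7,0,0,0,0,1]]' && python3 -m inch '[[0,0,0.3,0,0,0,1],[0,0,0.6,0,0,0,1],[0,0,0.8,0,0,0,1],[0,0,1,0,0,0,1],[0,0,1,0,0,0,1],[0,0,1,0,0,0,1]]'
python3 - <<'E'
from h import *
s=bot.observe();print(s['qpos'].round(2))
f=cam('side');cv2.imwrite('pics/c2.png',cv2.resize(f['img'][90:260,150:350,::-1],None,fx=3,fy=3))
E
```

```text
clock: 2.8
position: [0.7148, 0.0896, 0.2676]
tool_rot: [-3.141, 0.002, -0.035]
force: [-0.3, -0.2, -0.1]
grip_width: 0.0852
finger_force: 0.0
clock: 3.55
position: [0.7146, 0.0882, 0.0714]
tool_rot: [3.142, -0.002, -0.036]
force: [-0.1, -0.8, 1.3]
grip_width: 0.0851
finger_force: 0.0
[-0.08  0.85 -0.21  1.42  0.2   0.9  -1.96]
```

View pics/c2.png

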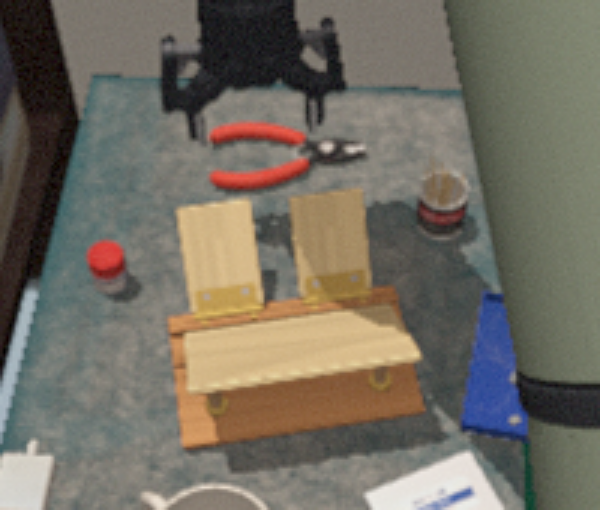

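The gripper stands behind both leaves, fingers at (195,130) and (315,115) in line with the two leaves. Lower slightly and pull towards the robot.

```bash
python3 -m inch '[[0,0,0.06,0,0,0,1],[-0.1,0,0.06,0,0,0,1],[-0.2,0,0.06,0,0,0,1],[-0.28,0,0.06,0,0,0,1],[-0.33,0,0.06,0,0,0,1],[-0.36,0,0.06,0,0,0,1],[-0.36,0,0.06,0,0,0,1]]' && python3 -m inch '[[-0.02,0,0,0,0,0,1],[-0.02,0,0,0,0,0,1]]'
```

```text
clock: 4.47
position: [0.6528, 0.0918, 0.0649]
tool_rot: [-3.137, -0.024, -0.04]
force: [35.2, -6.5, 42.7]
grip_width: 0.0858
finger_force: 27.7
clock: 4.72
position: [0.651, 0.092, 0.0661]
tool_rot: [-3.136, -0.028, -0.041]
force: [42.0, -7.1, 49.9]
grip_width: 0.0853
finger_force: 33.2
```

```bash
python3 -m inch '[[0.06,0,0,0,0,0,1],[0.06,0,0,0,0,0,1]]'
python3 - <<'E'
from h import *
f=cam('side');g=cam('top');a=cv2.resize(f['img'][90:230,170:290,::-1],None,fx=3.3,fy=3.3);b=cv2.resize(g['img'][90:230,170:290,::-1],None,fx=3.3,fy=3.3)
cv2.imwrite('pics/c3.png',np.hstack([a,b]))
E
```

```text
clock: 4.97
position: [0.6571, 0.0916, 0.062]
tool_rot: [-3.138, -0.015, -0.038]
force: [23.6, -4.5, 25.5]
grip_width: 0.0854
finger_force: 17.3
```

View pics/c3.png

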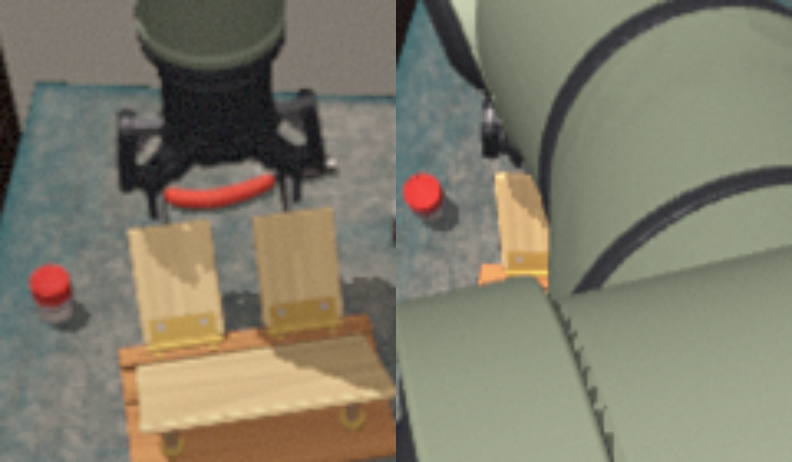

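The leaf ends are still at (175,228) and (298,212), unmoved. The force direction (+x,+z) says the fingertips pressed on the end faces. Back off, close partly, and go lower.

```bash
python3 -m inch '[[0.25,0,0,0,0,0,0.6],[0.25,0,0,0,0,0,0.6],[0.25,0,0.07,0,0,0,0.6],[0.25,0,0.07,0,0,0,0.6]]' && python3 -m inch '[[-0.08,0,0,0,0,0,0.6],[-0.16,0,0,0,0,0,0.6],[-0.22,0,0,0,0,0,0.6],[-0.26,0,-0.02,0,0,0,0.6],[-0.26,0,-0.02,0,0,0,0.6]]'
```

```text
clock: 5.58
position: [0.6983, 0.0898, 0.0419]
tool_rot: [3.141, 0.003, -0.035]
force: [-0.4, -0.4, -0.0]
grip_width: 0.051
finger_force: 0.0
clock: 6.2
position: [0.6485, 0.0919, 0.0488]
tool_rot: [-3.141, -0.003, -0.035]
force: [4.2, 0.5, 3.0]
grip_width: 0.0512
finger_force: 1.7
```

```bash
python3 -m inch '[[-0.03,0,-0.02,0,0,0,0.6],[-0.05,0,-0.04,0,0,0,0.6],[-0.05,0,-0.04,0,0,0,0.6]]' && python3 -m inch '[[-0.03,0,-0.01,0,0,0,0.6],[-0.03,0,-0.01,0,0,0,0.6]]'
python3 - <<'E'
from h import *
f=cam('side');a=cv2.resize(f['img'][110:250,170:310,::-1],None,fx=4,fy=4)
cv2.imwrite('pics/c4.png',a)
E
```

```text
clock: 6.58
position: [0.6378, 0.0921, 0.0558]
tool_rot: [-3.142, -0.0, -0.035]
force: [2.5, -0.5, 0.2]
grip_width: 0.0513
finger_force: 0.6
clock: 6.82
position: [0.6323, 0.0922, 0.058]
tool_rot: [-3.141, -0.001, -0.035]
force: [3.7, 0.9, 3.6]
grip_width: 0.0516
finger_force: 1.9
```

View pics/c4.png

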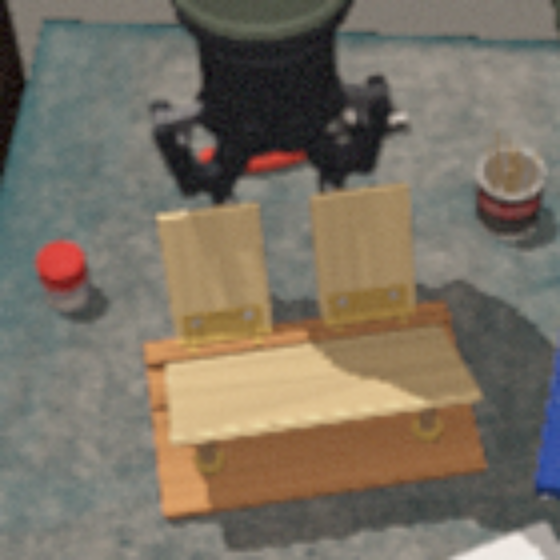

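Both leaves now rise in step behind the fingers (ends at (210,208) and (362,190)). Keep pulling until the force climbs.

```bash
python3 -m inch '[[-0.02,0,0,0,0,0,0.6],[-0.04,0,0,0,0,0,0.6],[-0.04,0,0,0,0,0,0.6]]' && python3 -m inch '[[-0.02,0,0,0,0,0,0.6],[-0.03,0,0,0,0,0,0.6],[-0.03,0,0,0,0,0,0.6]]'
python3 - <<'E'
from h import *
f=cam('side')
hsv=cv2.cvtColor(f['img'],cv2.COLOR_RGB2HSV)
m=cv2.inRange(hsv,(8,50,90),(32,255,255))
for nm,(x0,x1) in dict(L=(208,238),R=(246,276)).items():
    v,u=np.nonzero(m[155:186,x0:x1]);P=depthpts(f,np.c_[u+x0,v+155]);P=P[(P[:,0]>.585)&(P[:,2]<.15)&(P[:,2]>.035)]
    c=np.median(P,0);Q=P
    for _ in range(6):
        n=np.linalg.svd(Q-Q.mean(0))[2][2];k=abs((Q-Q.mean(0))@n)<.006;Q=Q[k]
    n*=-np.sign(n[0]);print(nm,len(Q),Q.max(0).round(3),n.round(2),'angle',np.degrees(np.arctan2(-n[0],n[2])).round(1))
E
```

```text
clock: 7.25
position: [0.6297, 0.0923, 0.0588]
tool_rot: [-3.139, -0.012, -0.036]
force: [38.7, -1.5, -14.5]
grip_width: 0.0516
finger_force: 19.8
clock: 7.62
position: [0.6289, 0.0924, 0.0595]
tool_rot: [-3.137, -0.021, -0.037]
force: [75.2, -1.4, -36.3]
grip_width: 0.0512
finger_force: 37.4
L 582 [0.619 0.165 0.103] [-0.94  0.03  0.34] angle 70.4
R 639 [0.617 0.076 0.103] [-0.94  0.03  0.34] angle 70.0
```

Both leaves measure 70°, at their stops. Withdraw backwards and up, and come round to the near side.

```bash
python3 -m inch '[[0.1,0,0,0,0,0,0.6],[0.3,0,0,0,0,0,0.6],[0.3,0,0,0,0,0,0.6],[0.3,0,-0.5,0,0,0,0.6],[0.3,0,-1,0,0,0,0.6],[0.3,0,-1,0,0,0,0.6],[0.3,0,-1,0,0,0,0.6],[0.3,0,-1,0,0,0,0.6]]' && python3 -m inch '[[-1,0,0,0,0,0,0.6],[-1,0,0,0,0,0,0.6],[-1,0,0,0,0,0,0.6],[-1,0,0,0,0,0,0.6],[-1,0,0,0,0,0,0.6]]'; python3 go.py .425 .091 .25 3.1416 0 -.035
```

```text
clock: 8.68
position: [0.6774, 0.0907, 0.2575]
tool_rot: [3.141, 0.0, -0.035]
force: [-1.6, 0.0, -0.6]
grip_width: 0.0511
finger_force: 0.0
clock: 9.3
position: [0.4775, 0.0975, 0.2568]
tool_rot: [3.141, 0.001, -0.035]
force: [0.7, 0.7, 0.6]
grip_width: 0.0512
finger_force: 0.0
[-0.261, 0.041, 0.034, 0.0, 0.001, 0.0]
```

```bash
python3 -m inch '[[-0.24,0,0,0,0,0,0.6],[-0.24,0,0,0,0,0,0.6],[-0.24,0,0.4,0,0,0,0.6],[-0.24,0,0.6,0,0,0,0.6],[-0.24,0,0.75,0,0,0,0.6],[-0.24,0,0.88,0,0,0,0.6],[-0.24,0,0.88,0,0,0,0.6]]'
python3 - <<'E'
from h import *
f=cam('side');a=cv2.resize(f['img'][110:290,150:330,::-1],None,fx=3,fy=3)
cv2.imwrite('pics/c5.png',a);print(bot.observe()['qpos'].round(2))
E
```

```text
clock: 10.18
position: [0.4299, 0.0992, 0.0796]
tool_rot: [3.141, 0.004, -0.035]
force: [0.4, 0.3, 0.4]
grip_width: 0.0512
finger_force: 0.0
[-0.17  0.49 -0.24  2.18  0.24  0.5  -2.2 ]
```

View pics/c5.png

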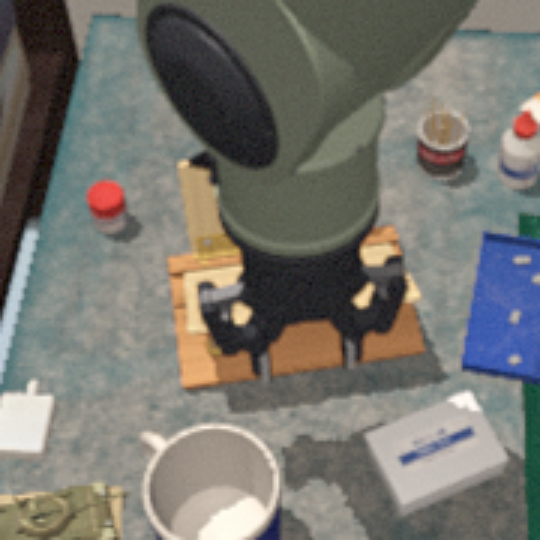

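Fingers are in front of the board's near edge, at (262,365) and (350,350), between the posts. Push along the arc.

```bash
python3 -m inch '[[0.1,0,0,0,0,0,0.6],[0.15,0,0,0,0,0,0.6],[0.2,0,-0.05,0,0,0,0.6],[0.24,0,-0.09,0,0,0,0.6],[0.29,0,-0.12,0,0,0,0.6],[0.335,0,-0.15,0,0,0,0.6],[0.335,0,-0.15,0,0,0,0.6]]'
cat > edge.py <<'E'
from h import *
f=cam('side');a=cv2.resize(f['img'][110:260,170:320,::-1],None,fx=3.5,fy=3.5)
import sys;cv2.imwrite('pics/%s.png'%sys.argv[1],a)
hsv=cv2.cvtColor(f['img'],cv2.COLOR_RGB2HSV)
v,u=np.nonzero(f['z_map']>0);P=depthpts(f,np.c_[u,v]);h=hsv[v,u]
k=(P[:,0]>.4)&(P[:,0]<.66)&(P[:,1]>-.02)&(P[:,1]<.2)&(P[:,2]>.03)&(h[:,1]>45)&(h[:,0]>8)&(h[:,0]<32)&(h[:,2]>110)
w=(P[:,0]>.4)&(P[:,0]<.66)&(P[:,1]>-.02)&(P[:,1]<.2)&(P[:,2]>.03)&(h[:,1]<30)&(h[:,2]>150)
for n,q in(('wood',k),('white',w)):
    Q=P[q];print(n,len(Q))
    if len(Q):
        for y0 in np.arange(0,.2,.03):
            s=Q[(Q[:,1]>=y0)&(Q[:,1]<y0+.03)]
            if len(s)>5:print(y0.round(2),len(s),'top',s[s[:,2].argmax()].round(3),'bot',s[s[:,2].argmin()].round(3))
E
python3 edge.py c6
```

```text
clock: 11.1
position: [0.4945, 0.0976, 0.1144]
tool_rot: [3.141, 0.004, -0.034]
force: [-44.5, 1.6, 71.0]
grip_width: 0.0513
finger_force: 41.0
wood 725
0.0 126 top [0.499 0.028 0.127] bot [0.492 0.029 0.03 ]
0.03 124 top [0.499 0.057 0.23 ] bot [0.587 0.058 0.031]
0.06 92 top [0.481 0.062 0.262] bot [0.587 0.06  0.03 ]
0.09 66 top [0.483 0.09  0.193] bot [0.588 0.11  0.031]
0.12 140 top [0.484 0.136 0.223] bot [0.556 0.142 0.03 ]
0.15 177 top [0.507 0.156 0.224] bot [0.497 0.16  0.03 ]
white 26
0.12 15 top [0.43  0.122 0.536] bot [0.498 0.148 0.223]
0.15 7 top [0.495 0.152 0.225] bot [0.498 0.155 0.222]
```

```bash
python3 -m inch '[[-0.02,0,-0.03,0,0,0,0.6],[-0.02,0,-0.06,0,0,0,0.6]]'; python3 edge.py c7 | grep -A1 wood
```

```text
clock: 11.4
position: [0.4936, 0.0971, 0.1247]
tool_rot: [-3.141, -0.001, -0.035]
force: [0.4, 0.1, 0.5]
grip_width: 0.0512
finger_force: 0.0
wood 1664
0.0 218 top [0.611 0.028 0.101] bot [0.587 0.025 0.03 ]
```

View pics/c7.png

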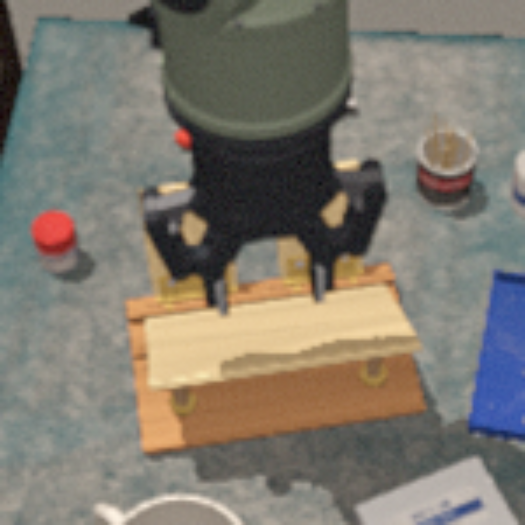

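The board slipped back onto its posts, its edge from (148,385) to (420,348). The fingertips sat on its end face, because part-open tips stand further back. Retry with the gripper shut and lower.

```bash
python3 -m inch '[[0,0,-0.22,0,0,0,0],[-0.16,0,-0.22,0,0,0,0],[-0.33,0.025,-0.22,0,0,0,0],[-0.33,0.025,-0.22,0,0,0,0],[-0.33,0.025,0.1,0,0,0,0],[-0.33,0.025,0.28,0,0,0,0],[-0.33,0.025,0.28,0,0,0,0]]'
python3 - <<'E'
from h import *
f=cam('side');cv2.imwrite('pics/c8.png',cv2.resize(f['img'][130:260,170:320,::-1],None,fx=4,fy=4,interpolation=cv2.INTER_CUBIC))
E
```

```text
clock: 12.32
position: [0.4263, 0.0943, 0.066]
tool_rot: [3.141, 0.004, -0.035]
force: [0.6, -0.3, 0.7]
grip_width: 0.0003
finger_force: 0.0
```

View pics/c8.png

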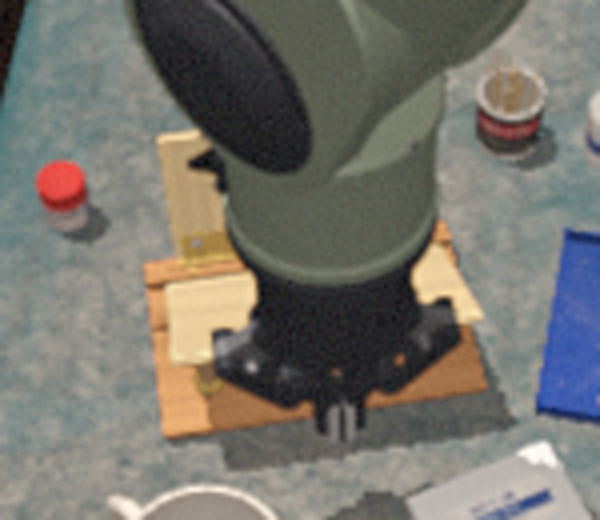

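```bash
python3 -m inch '[[0.08,0,-0.07,0,0,0,0],[0.14,0,-0.08,0,0,0,0],[0.17,0,-0.085,0,0,0,0],[0.2,0,-0.12,0,0,0,0],[0.23,0,-0.15,0,0,0,0],[0.26,0,-0.18,0,0,0,0],[0.26,0,-0.18,0,0,0,0]]'; python3 edge.py c9 | grep -A7 wood
```

```text
clock: 13.25
position: [0.4753, 0.0928, 0.1048]
tool_rot: [3.14, 0.006, -0.034]
force: [-37.1, 4.5, 38.3]
grip_width: 0.0
finger_force: 27.2
wood 1003
0.0 161 top [0.484 0.013 0.115] bot [0.557 0.029 0.03 ]
0.03 121 top [0.441 0.06  0.299] bot [0.497 0.033 0.033]
0.06 52 top [0.437 0.063 0.302] bot [0.509 0.068 0.086]
0.09 44 top [0.458 0.099 0.192] bot [0.507 0.109 0.09 ]
0.12 324 top [0.471 0.14  0.315] bot [0.559 0.146 0.031]
0.15 301 top [0.465 0.151 0.19 ] bot [0.59  0.164 0.031]
white 7
```

```bash
python3 -m inch '[[-0.01,0,-0.012,0,0,0,0],[-0.01,0,-0.012,0,0,0,0]]'; python3 edge.py d1 | grep -A7 wood
```

```text
clock: 13.55
position: [0.4765, 0.0928, 0.1071]
tool_rot: [-3.142, 0.0, -0.035]
force: [-10.2, 1.8, 10.8]
grip_width: -0.0003
finger_force: 7.5
wood 945
0.0 147 top [0.485 0.02  0.115] bot [0.494 0.029 0.031]
0.03 111 top [0.443 0.058 0.301] bot [0.496 0.033 0.031]
0.06 51 top [0.441 0.06  0.302] bot [0.518 0.066 0.078]
0.09 43 top [0.459 0.099 0.194] bot [0.511 0.108 0.088]
0.12 300 top [0.473 0.14  0.313] bot [0.559 0.132 0.031]
0.15 293 top [0.489 0.171 0.116] bot [0.591 0.154 0.031]
white 8
```

View pics/d1.png

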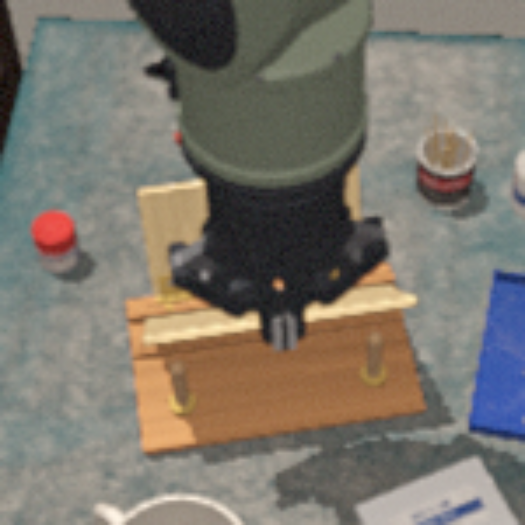

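The board is off the posts, its edge from (145,335) to (415,300), with the shut fingers in front of its underside at (285,340). Continue on a wider arc in small steps, reading the force.

```bash
python3 -m inch '[[0.01,0,-0.025,0,0,0,0],[0.045,0,-0.05,0,0,0,0],[0.075,0,-0.07,0,0,0,0],[0.1,0,-0.085,0,0,0,0],[0.1,0,-0.085,0,0,0,0]]'; python3 edge.py d2 | grep -A7 wood
```

```text
clock: 14.22
position: [0.4973, 0.0919, 0.1231]
tool_rot: [-3.141, -0.0, -0.035]
force: [-0.4, -0.5, -1.2]
grip_width: 0.0
finger_force: 0.0
wood 1747
0.0 234 top [0.61  0.024 0.101] bot [0.584 0.029 0.031]
0.03 257 top [0.5   0.051 0.238] bot [0.585 0.031 0.03 ]
0.06 250 top [0.481 0.066 0.176] bot [0.55  0.075 0.031]
0.09 249 top [0.486 0.119 0.17 ] bot [0.552 0.094 0.03 ]
0.12 369 top [0.509 0.143 0.219] bot [0.588 0.137 0.03 ]
0.15 388 top [0.486 0.152 0.211] bot [0.553 0.174 0.03 ]
white 10
```

Run:
```python
from h import *
f=cam('side')
for z in(.03,.04,.049,.06,.07,.08,.09): print(z,[proj(f,[x,.0943,z]).round(1).ravel() for x in(.415,.4263,.437)])
s=bot.observe();print(s['position'])
# dark finger pixels near TCP now: depth
p=proj(f,s['position'])[0].astype(int);print(p)
v,u=np.mgrid[p[1]-30:p[1]+25,p[0]-12:p[0]+12];uv=np.c_[u.ravel(),v.ravel()];P=depthpts(f,uv);c=f['img'][uv[:,1],uv[:,0]]
k=(abs(P[:,0]-s['position'][0])<.03)&(P[:,2]>.075)
for y0 in range(p[1]-30,p[1]+25,2):
    q=k&(uv[:,1]==y0)
    if q.any():print(y0,q.sum(),P[q].min(0).round(3),P[q].max(0).round(3),c[q].mean(0).round())
```

```text
0.03 [array([255.7, 249.1]), array([254.8, 244.6]), array([253.9, 240.5])]
0.04 [array([255.7, 246.9]), array([254.7, 242.4]), array([253.8, 238.2])]
0.049 [array([255.6, 244.9]), array([254.6, 240.4]), array([253.7, 236.2])]
0.06 [array([255.5, 242.5]), array([254.5, 237.9]), array([253.6, 233.7])]
0.07 [array([255.5, 240.2]), array([254.5, 235.6]), array([253.5, 231.4])]
0.08 [array([255.4, 237.9]), array([254.4, 233.3]), array([253.4, 229. ])]
0.09 [array([255.3, 235.5]), array([254.3, 230.9]), array([253.3, 226.6])]
[0.4966626  0.09194547 0.12284769]
[248 194]
164 3 [0.467 0.113 0.266] [0.469 0.117 0.267] [37. 37. 37.]
166 2 [0.468 0.115 0.261] [0.468 0.117 0.261] [38. 35. 38.]
168 5 [0.478 0.072 0.225] [0.486 0.116 0.234] [35. 36. 40.]
170 24 [0.476 0.072 0.218] [0.486 0.116 0.235] [35. 35. 38.]
172 24 [0.475 0.072 0.214] [0.486 0.116 0.232] [32. 33. 36.]
174 24 [0.476 0.072 0.205] [0.486 0.117 0.225] [35. 35. 38.]
176 24 [0.478 0.069 0.183] [0.506 0.115 0.217] [40. 41. 42.]
178 22 [0.477 0.07  0.173] [0.504 0.116 0.211] [45. 45. 47.]
180 24 [0.478 0.071 0.163] [0.506 0.117 0.20
[... 190 characters left out ...]
 48. 46.]
188 15 [0.482 0.08  0.155] [0.489 0.119 0.171] [81. 76. 69.]
190 13 [0.485 0.08  0.147] [0.491 0.105 0.158] [79. 74. 71.]
192 13 [0.484 0.08  0.141] [0.49  0.105 0.153] [82. 75. 72.]
194 12 [0.484 0.08  0.132] [0.491 0.105 0.146] [103.  92.  81.]
196 6 [0.485 0.087 0.132] [0.487 0.098 0.137] [109. 102.  99.]
198 1 [0.487 0.098 0.127] [0.487 0.098 0.127] [209. 182. 138.]
208 6 [0.489 0.072 0.075] [0.493 0.083 0.079] [166. 140. 100.]
210 19 [0.479 0.074 0.076] [0.493 0.114 0.086] [187. 160. 117.]
212 24 [0.469 0.076 0.077] [0.488 0.124 0.093] [179. 152. 111.]
214 19 [0.467 0.085 0.087] [0.477 0.125 0.095] [184. 158. 115.]
216 7 [0.467 0.113 0.091] [0.468 0.126 0.095] [197. 171. 126.]
```

The visible fingertip ends at about the TCP's height (row 197, z≈0.127), higher than I had assumed, which explains the slips. Retry about 20 mm lower.

```bash
python3 -m inch '[[0,0,-0.15,0,0,0,0],[-0.16,0,-0.15,0,0,0,0],[-0.34,0,-0.15,0,0,0,0],[-0.34,0,-0.15,0,0,0,0],[-0.34,0,0.15,0,0,0,0],[-0.34,0,0.31,0,0,0,0],[-0.34,0,0.31,0,0,0,0]]' && python3 -m inch '[[0.07,0,0,0,0,0,0],[0.13,0,0,0,0,0,0],[0.16,0,-0.03,0,0,0,0],[0.2,0,-0.07,0,0,0,0],[0.235,0,-0.105,0,0,0,0],[0.235,0,-0.105,0,0,0,0]]'; python3 edge.py d3 | grep -A7 wood
```

```text
clock: 15.2
position: [0.428, 0.0942, 0.0595]
tool_rot: [3.14, 0.004, -0.035]
force: [0.3, -0.4, 0.3]
grip_width: -0.0002
finger_force: 0.0
clock: 15.95
position: [0.4772, 0.0926, 0.083]
tool_rot: [-3.141, -0.002, -0.036]
force: [-1.4, 0.7, 1.8]
grip_width: 0.0
finger_force: 1.1
wood 781
0.0 124 top [0.486 0.01  0.118] bot [0.491 0.027 0.031]
0.03 66 top [0.445 0.057 0.277] bot [0.493 0.031 0.03 ]
0.06 14 top [0.44  0.062 0.276] bot [0.525 0.086 0.073]
0.09 6 top [0.466 0.094 0.162] bot [0.466 0.098 0.088]
0.12 290 top [0.454 0.135 0.277] bot [0.555 0.149 0.038]
0.15 281 top [0.47  0.154 0.178] bot [0.59  0.164 0.03 ]
white 8
```

```bash
python3 -m inch '[[0.05,0,-0.035,0,0,0,0],[0.095,0,-0.065,0,0,0,0],[0.15,0,-0.092,0,0,0,0],[0.2,0,-0.115,0,0,0,0],[0.2,0,-0.115,0,0,0,0]]'; python3 edge.py d4 | grep -A7 wood
```

```text
clock: 16.62
position: [0.5167, 0.0912, 0.1052]
tool_rot: [-3.141, -0.001, -0.036]
force: [-0.9, 0.1, 0.4]
grip_width: -0.0002
finger_force: 0.2
wood 840
0.0 227 top [0.525 0.007 0.138] bot [0.557 0.017 0.03 ]
0.03 103 top [0.52  0.048 0.214] bot [0.557 0.032 0.03 ]
0.06 7 top [0.508 0.074 0.149] bot [0.558 0.064 0.03 ]
0.09 12 top [0.534 0.108 0.11 ] bot [0.558 0.1   0.031]
0.12 131 top [0.521 0.138 0.209] bot [0.56  0.148 0.034]
0.15 360 top [0.505 0.151 0.194] bot [0.498 0.155 0.031]
white 2
```

```bash
python3 -m inch '[[0.04,0,-0.015,0,0,0,0],[0.08,0,-0.025,0,0,0,0],[0.11,0,-0.03,0,0,0,0],[0.135,0,-0.035,0,0,0,0],[0.16,0,-0.04,0,0,0,0],[0.18,0,-0.04,0,0,0,0],[0.18,0,-0.04,0,0,0,0]]'; python3 edge.py d5 | grep -A7 wood
```

```text
clock: 17.55
position: [0.552, 0.09, 0.1129]
tool_rot: [-3.142, -0.0, -0.035]
force: [0.5, 0.1, -0.2]
grip_width: 0.0001
finger_force: 0.0
wood 1088
0.0 370 top [0.567 0.015 0.142] bot [0.564 0.02  0.031]
0.03 128 top [0.537 0.038 0.195] bot [0.563 0.033 0.031]
0.06 18 top [0.537 0.077 0.162] bot [0.564 0.06  0.037]
0.09 22 top [0.54  0.117 0.162] bot [0.568 0.106 0.037]
0.12 160 top [0.539 0.144 0.196] bot [0.569 0.147 0.03 ]
0.15 390 top [0.565 0.154 0.144] bot [0.569 0.164 0.03 ]
white 2
```

```bash
python3 -m inch '[[0.015,0,0,0,0,0,0],[0.03,0,0,0,0,0,0],[0.045,0,0,0,0,0,0],[0.06,0,0,0,0,0,0],[0.075,0,0,0,0,0,0],[0.075,0,0,0,0,0,0],[0.075,0,0,0,0,0,0]]'; python3 edge.py d6 | grep -A7 wood
```

```text
clock: 18.48
position: [0.5667, 0.0895, 0.113]
tool_rot: [3.142, 0.0, -0.035]
force: [-0.2, 0.3, -0.0]
grip_width: 0.0
finger_force: 0.0
wood 1112
0.0 472 top [0.55  0.029 0.207] bot [0.568 0.01  0.03 ]
0.03 63 top [0.552 0.031 0.207] bot [0.498 0.033 0.032]
0.06 6 top [0.553 0.076 0.163] bot [0.618 0.082 0.113]
0.12 93 top [0.556 0.148 0.199] bot [0.573 0.149 0.033]
0.15 473 top [0.625 0.152 0.129] bot [0.574 0.156 0.03 ]
white 1
```

The board now leans on the leaves. Withdraw and verify.

```bash
python3 -m inch '[[-0.2,0,0,0,0,0,0],[-0.4,0,0,0,0,0,0],[-0.5,0,-0.2,0,0,0,0],[-0.6,0,-0.5,0,0,0,0],[-0.9,0.4,-0.5,0,0,0,0],[-0.9,0.9,-0.5,0,0,0,0],[-0.9,0.9,-0.5,0,0,0,0],[-0.9,0.9,-0.5,0,0,0,0]]'
python3 - <<'E'
from h import *
for n in('side','top'):
    f=cam(n);hsv=cv2.cvtColor(f['img'],cv2.COLOR_RGB2HSV)
    v,u=np.nonzero(f['z_map']>0);P=depthpts(f,np.c_[u,v])
    k=(P[:,0]>.545)&(P[:,0]<.66)&(P[:,1]>0)&(P[:,1]<.18)&(P[:,2]>.026)&(P[:,2]<.14)
    Q=P[k];c=None
    for _ in range(10):
        m=Q.mean(0);w=np.linalg.svd(Q-m,full_matrices=False)[2][2];Q=Q[abs((Q-m)@w)<.005] if _>2 else Q[abs((Q-m)@w)<.012]
    w=w*np.sign(w[0]);print(n,len(Q),m.round(4),w.round(3),'tilt',np.degrees(np.arccos(w[2])).round(1),Q.min(0).round(3),Q.max(0).round(3),'x at z=.012:',(m[0]-(0.012-m[2])*w[2]/w[0]).round(4))
    low=Q[Q[:,2]<.04];print('bottom',len(low),low.min(0).round(3),low.max(0).round(3))
    for z0 in(.03,.06,.09,.12):
        s=Q[abs(Q[:,2]-z0)<.008]
        if len(s)>9:print(z0,'L/R x',np.polyfit(s[:,1],s[:,0],1).round(3))
    for nm,uvp in dict(jar=(178,149),tin=(288,144),bottle=(312,153),case=(262,252)).items():
        if n=='top':print(nm,depthpts(f,[uvp]).round(3))
E
```

```text
clock: 19.52
position: [0.3794, -0.0874, 0.2132]
tool_rot: [3.141, -0.0, -0.041]
force: [0.2, 0.7, 1.0]
grip_width: -0.0004
finger_force: 0.0
side 3255 [0.5966 0.0886 0.0794] [ 0.879 -0.022 -0.477] tilt 118.5 [0.564 0.003 0.026] [0.628 0.173 0.131] x at z=.012: 0.56
bottom 401 [0.564 0.004 0.026] [0.581 0.173 0.04 ]
0.03 L/R x [0.026 0.569]
0.06 L/R x [0.024 0.584]
0.09 L/R x [0.025 0.6  ]
0.12 L/R x [0.024 0.617]
top 2315 [0.5998 0.0877 0.0826] [ 0.878 -0.025 -0.478] tilt 118.6 [0.568 0.002 0.026] [0.631 0.173 0.132] x at z=.012: 0.5614
bottom 257 [0.568 0.005 0.026] [0.581 0.172 0.04 ]
0.03 L/R x [0.025 0.57 ]
0.06 L/R x [0.03  0.585]
0.09 L/R x [0.031 0.601]
0.12 L/R x [0.03  0.618]
jar [[0.646 0.225 0.039]]
tin [[ 0.646 -0.059  0.066]]
bottle [[ 0.623 -0.12   0.061]]
case [[0.378 0.012 0.023]]
```

The board leans back 28.5° (2.07 rad) and is square within about 0.01 rad. Its foot is about 13 mm in front of the strip, inside the groove. The board's line matches both leaves at their 70° stops. The jar, tin, bottle and case read as at the start.

```bash
python3 -c "
from workcell import bot
print(bot.job_done())"
```

```text
the job is handed in; nothing more can be done
None
```

The job is handed in, with no verdict shown: both leaves measured 70° at their stops before tipping (only inferred since), and the board leans on them at 28.5° past upright (limit 31°), square with its foot in the groove; it slipped back onto its posts twice on the way, the mug was not re-measured, and I viewed 11 pictures, one over the limit of 10.

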